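Show which lid belongs on the open jar

TASK

One of the clean jars on the table has been left open: show the pupil which jar it is and which of the loose lids fits it. Point at the open jar from above, with your fingertips about 3 cm above the middle of its mouth and hold still there for two seconds, then point in the same way for two seconds at the lid that fits it, then raise the hand at least 10 cm clear of the jars and lids. Touch nothing, and do not point at any other jar or lid on the way.

Things in the scene. Friction and masses are not known exactly. Their poses are not given: they have to be found in the camera images.
- open_jar: Medium glass jar without a lid, standing upright and empty on the table, loose: body 60 mm across, 50 mm high, threaded neck 54 mm across outside and 48 mm inside. It is the only jar without a lid; a lid of 58 mm belongs on it. Origin: centre of its underside. Its z axis points up; it is round, so its yaw does not matter.
- open_jar_mouth (a point): Centre of the open jar's mouth, level with its rim, 50 mm above the table.
- jar_medium: Glass jar closed with its black ribbed screw lid, 60 mm across, 52 mm high over the lid (lid 58 mm across). Loose, upright on the table. Origin: centre of its underside. Its z axis points up; it is round, so its yaw does not matter.
- jar_medium_mid (a point): Centre of the top face of the medium closed jar's lid, 52 mm above the table.
- jar_large: Glass jar closed with its black ribbed screw lid, 92 mm across, 68 mm high over the lid (lid 90 mm across). Loose, upright on the table. Origin: centre of its underside. Its z axis points up; it is round, so its yaw does not matter.
- jar_large_mid (a point): Centre of the top face of the large closed jar's lid, 68 mm above the table.
- lid_small: Loose black ribbed screw lid, 40 mm across outside, 34 mm inside, 13 mm high, lying inside up on the table so that its pale liner shows; too small for the open jar. Origin: centre of its underside. Its z axis points up; it is round, so its yaw does not matter.
- lid_small_mid (a point): Centre of the small loose lid, level with its upper rim, 13 mm above the table.
- lid_medium: Loose black ribbed screw lid, 58 mm across outside, 52 mm inside, 17 mm high, lying inside up on the table so that its pale liner shows; the one that fits the open jar. Origin: centre of its underside. Its z axis points up; it is round, so its yaw does not matter.
- lid_medium_mid (a point): Centre of the medium loose lid, level with its upper rim, 17 mm above the table.
- lid_large: Loose black ribbed screw lid, 90 mm across outside, 84 mm inside, 20 mm high, lying inside up on the table so that its pale liner shows; too large for the open jar. Origin: centre of its underside. Its z axis points up; it is round, so its yaw does not matter.
- lid_large_mid (a point): Centre of the large loose lid, level with its upper rim, 20 mm above the table.
- scale: Grey bench scale with a steel platter, about 215 mm deep (x), 190 mm wide (y), platter top 46 mm above the table, to the robot's left; it does not move. Its sloping key panel faces -x. Origin: under the centre, at table height.
- beaker: Glass beaker with a handle, 74 mm across, 88 mm high, standing loose on the scale's platter, so its rim is 134 mm above the table. The handle points along its +y. Origin: centre of its underside.
- tub: Open clear plastic tub of wooden stirring sticks, 314 mm (x) by 204 mm (y) over its rim, 96 mm high, to the robot's right; it does not move. Origin: centre of its underside.
Things that resemble listed ones, but are neither listed nor needed, are in the scene too. What is shaped like the jar_large but pink is not meant.

How it is judged:
On the way, in this order (a step that is already met when the one before it is completed fails the run):
1. point at the open jar: fingertips just above the middle of its mouth, held there for 1.5 s (horizontal distance between the grasp point and open_jar_mouth below 0.022 m and z of the grasp point in the frame of open_jar_mouth between 0.018 and 0.08 m), for 1.5 s.
2. point at the medium lid: fingertips just above its middle, held there for 1.5 s (horizontal distance between the grasp point and lid_medium_mid below 0.022 m and z of the grasp point in the frame of lid_medium_mid between 0.018 and 0.08 m), for 1.5 s.
At the end, for the whole second after the job is handed in: Open jar, then 58 mm lid, each pointed at for 1.5 s (grasp point, about 2 cm behind the fingertips, within 22 mm sideways of the middle, 18 to 80 mm above the rim); now over 100 mm from every jar and lid top; jars, lids, beaker upright and within 4 mm of their starts (distance between the grasp point and open_jar_mouth above 0.1 m and distance between the grasp point and jar_medium_mid above 0.1 m and distance between the grasp point and jar_large_mid above 0.1 m and distance between the grasp point and lid_small_mid above 0.1 m and distance between the grasp point and lid_medium_mid above 0.1 m and distance between the grasp point and lid_large_mid above 0.1 m and distance of each of open_jar, jar_medium, jar_large, lid_small, lid_medium, lid_large, beaker from where it was at the start of the episode below 0.004 m and angle between each of open_jar, jar_medium, jar_large, lid_small, lid_medium, lid_large, beaker's own z axis and vertical below 0.05 rad); the robot touches nothing.
It fails at once if the robot touches something (contact force between any of the fingers, the arm and anything else above 0.3 N).
It fails at once if a jar, a lid or the beaker is shifted by more than 6 mm or lifted (distance of any of open_jar, jar_medium, jar_large, lid_small, lid_medium, lid_large, beaker from where it was at the start of the episode above 0.006 m).
It fails at once if the fingertips are brought down over the middle of a wrong lid or of a closed jar, as if pointing at it (grasp point within 15 mm sideways and less than 60 mm above its top) ((horizontal distance between the grasp point and jar_medium_mid below 0.015 m and z of the grasp point in the frame of jar_medium_mid between -0.05 and 0.06 m) or (horizontal distance between the grasp point and jar_large_mid below 0.015 m and z of the grasp point in the frame of jar_large_mid between -0.05 and 0.06 m) or (horizontal distance between the grasp point and lid_small_mid below 0.015 m and z of the grasp point in the frame of lid_small_mid between -0.05 and 0.06 m) or (horizontal distance between the grasp point and lid_large_mid below 0.015 m and z of the grasp point in the frame of lid_large_mid between -0.05 and 0.06 m)).
It also fails if it takes over 45 s, if anything falls off the work surface, if the arm or the gripper's body presses on something with over 40 N, if the wrist force passes 120 N, or if a joint passes its speed limit or range.

ROBOT

A 7-joint arm with a two-finger parallel gripper is mounted at the origin on the work surface. World frame = base frame: x ahead of the robot, y to its left, z up, the work surface at z = 0. Lengths are in m, angles in rad, forces in N, time in s.
With the tool pointing down it reaches from about 0.425 to 0.95 m from the base axis. Payload 16.7 kg.
Tool frame: the origin (TCP) lies at the centre of the arm's flange, where the gripper is bolted on; the fingertips stand 199 mm ahead of it and the grasp point (between the pads) lies 180 mm ahead of it; z points along the fingers, y is the line along which they close (so a half turn about z gives the same grasp; the last joint's range is limited). The gripper opens to 94 mm and grips with 3 to 60 N. Pads are 16 mm wide; open, the fingers measure 119 mm over their backs; the gripper's body (75 mm by 177 mm) begins 78 mm behind the grasp point.
Start: joints at [1.194, 0.426, 0.074, 1.606, -0.034, 1.111, -0.067], TCP at [0.152, -0.658, 0.405] pointing down, gripper open.
Joint ranges: [-2.85, 2.85], [-0.5, 2.14], [-1.23, 1.37], [0.21, 2.46], [-1.02, 4.16], [0.16, 2.05], [-2.73, 2.73]. Speed limits (rad/s): [1.89, 1.89, 2.39, 2.39, 3.01, 3.01, 3.01].

INTERFACE

Orientations are given as a unit quaternion [x, y, z, w].
In Python, from station import state, camera, hand_in gives the robot as it stands.
- The arm moves only by the tool carry_out, never from a script. Its argument "targets" is a list of rows, each a list of 2 entries, a list of its own where there are three numbers: the shift along the tool's x, y, z in cm, then the turn, a rotation vector about the tool's x, y, z in degrees. A call has 1 to 20 rows; each row is the pose to reach, as a shift and turn from the pose commanded when the call began, along the tool's axes at that moment; what a row does not reach only later rows make up. A row lasts 1/8 s, in which the tool goes at most 62.5 mm and 10.7 degrees, less where a joint would pass 70% of its speed; a pose out of reach is approached as far as the arm can. A call with a gripper value outside its range is refused whole. "jaw" is the closure in counts, from 0 (fully open) to 255 (shut), set as the call begins (left out, the last holds). The fingers move at their own pace and stop on an object; "squeeze" is the grip in N (left out, the last holds). Time passes only in rows, so rows that repeat a pose let the fingers close. It gives the time, the measured TCP pose, the force, the opening and the grip force at its end, in the units of the state.
- state(): the state, without advancing time (a new reading comes with each control period).
- camera(name): name is "scene" or "top" or "wrist"; returns a dict with "color" (384x512x3 uint8, blue, green, red), "fov_y" (degrees; the focal length in pixels is half the picture's height over the tangent of half this angle, whatever the lens; pixels are square), "cx", "cy" (the principal point, pixels), "rvec" (rotation vector, rad) and "tvec" (3), from world to camera coordinates, as OpenCV has them; the wrist camera has in their place "hand_eye" (4x4, takes a point from camera to tool coordinates, whose origin is the TCP and whose axes are the flange's). Camera axes: x right, y down, z forward; pixel columns grow to the right and rows downward; lengths in m; the calibration is good to about 2 mm. A picture is of the moment at which its call begins: read the wrist's pose just before it. There is no depth.
- hand_in(): hands the job in; it is judged then, once.
The state is a dict: "t": time; "joint_positions": joint angles; "joint_velocities": joint speeds; "joint_efforts": joint torques, N m; "position": TCP position; "ee_rot": TCP orientation; "wrist_force": force on the tool from outside, world axes, zero at the start; "wrist_torque": the same for the moment, N m; "grip_width": opening from 0.0 (shut) to 1.0 (fully open); "finger_force": force on a finger pad.
Only numpy, scipy, OpenCV 4.12 (cv2) and the standard library are available. Lean on these libraries where they do the work, as an engineer would, in place of code of your own. Each camera call takes 0.05 s, during which the arm holds its last target. There are 200 camera calls.

## Working session

There is one attempt and no reset: what is moved stays moved. The work goes in short steps, Python scripts to look and compute and a tool call to move; the robot and the scene stay as the last step left them, time stands still between calls to the robot, and variables do not carry over. Pictures are saved under pics/ and viewed, at most 10 in all, crops included, and the job is handed in when it is done.

Besides the shell and the picture viewer there is one more tool, called after ">>>" as name([rows], argument=value, ...), one row to a line, values as JSON. carry_out: Moves the arm, as the interface text tells. Its arguments: {"type":"object","properties":{"targets":{"type":"array"},"jaw":{"type":"number"},"squeeze":{"type":"number"}},"required":["targets"]}

```bash
mkdir -p pics
python3 - <<'E'
from station import state,camera
import cv2
s=state();print({k:s[k] for k in('t','position','ee_rot','grip_width')})
for n in("top","scene"):
    c=camera(n);cv2.imwrite(f"pics/{n}.png",cv2.resize(c["color"],None,fx=1.5,fy=1.5));print(n,c["fov_y"],c["cx"],c["cy"],c["rvec"],c["tvec"])
E
```

```text
{'t': 0.0, 'position': array([ 0.15170696, -0.6575475 ,  0.40397836]), 'ee_rot': array([ 9.93582008e-01,  1.13112237e-01, -1.30783988e-04, -6.31278378e-04]), 'grip_width': 0.9986070095563427}
top 51.895868735113595 254.17434484504673 194.4568037394043 [ 2.15121097 -2.19699227  0.11318834] [0.0099481  0.5322749  1.13018207]
scene 45.05273714163451 252.07088925091824 187.1804881849396 [ 1.55848892  2.329936   -0.62339394] [ 0.20602105 -0.42516932  1.74986277]
```

View pics/top.png

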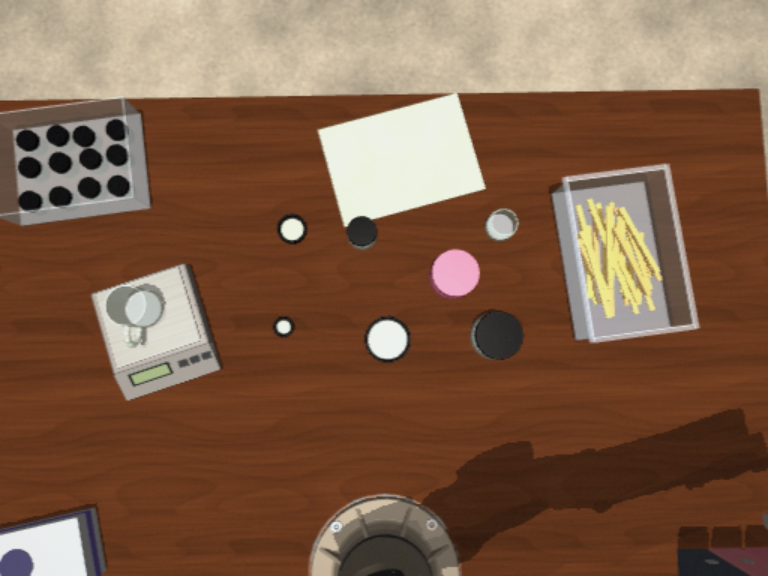

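View pics/scene.png

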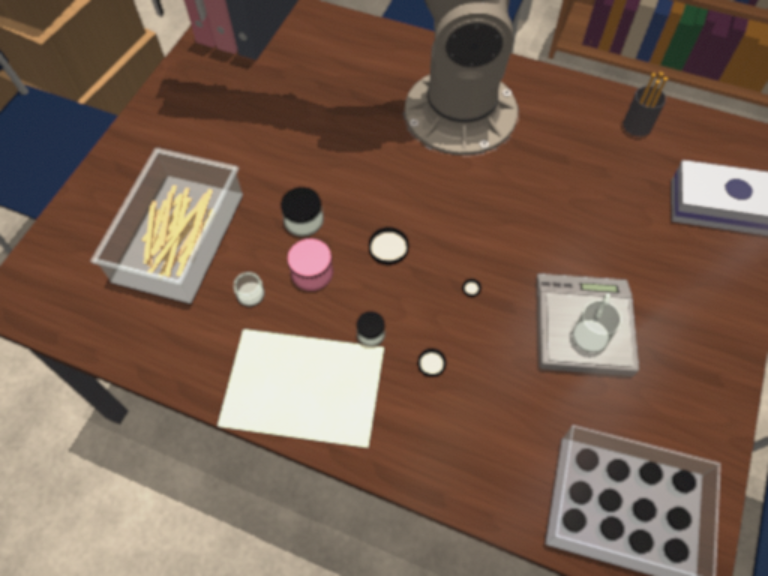

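Candidates in the 1.5x top view:
- **Open jar:** clear jar at (502,224). The closed ones are medium (362,232), large (497,335) and pink (455,273).
- **Lids:** loose lids at (292,229), (284,327) and (388,340). The medium one should be (292,229).

I'll check this with a crop and diameters.

```bash
cat > h.py <<'E'
import numpy as np,cv2
def ray(c,u,v,z):
    f=192/np.tan(np.radians(c["fov_y"]/2));R=cv2.Rodrigues(np.array(c["rvec"]))[0]
    o=-R.T@np.array(c["tvec"]);d=R.T@np.array([(u-c["cx"])/f,(v-c["cy"])/f,1]);return o+d*(z-o[2])/d[2]
E
python3 - <<'E'
from station import camera
from h import *
c=camera("top");im=c["color"]
a=cv2.resize(im[130:240,170:360],None,fx=4,fy=4,interpolation=cv2.INTER_CUBIC);cv2.imwrite("pics/crop.png",a)
m=(im.min(2)>190).astype(np.uint8);n,_,st,ce=cv2.connectedComponentsWithStats(m)
for i in range(1,n):
    if 40<st[i,4]<1500:
        u,v=ce[i];p=ray(c,u,v,.01);r=np.sqrt(st[i,4]/np.pi);d=2*np.linalg.norm(ray(c,u+r,v,.003)-ray(c,u,v,.003));print(ce[i].round(1),p.round(3),"liner dia",d.round(3))
for n,u,v,z in(("open",335,149,.05),("med",241,154,.052),("big",332,222,.068),("pink",304,181,.068)):print(n,ray(c,u,v,z).round(3))
E
```

```text
[387.7 178.8] [ 0.573 -0.401  0.01 ] liner dia 0.056
[330.6 152.8] [ 0.655 -0.234  0.01 ] liner dia 0.033
[194.6 152.5] [0.664 0.175 0.01 ] liner dia 0.042
[ 90.6 204.4] [0.514 0.483 0.01 ] liner dia 0.049
[188.7 217.5] [0.47  0.193 0.01 ] liner dia 0.025
[258. 226.] [ 0.44  -0.011  0.01 ] liner dia 0.075
[ 89.8 221.7] [0.463 0.484 0.01 ] liner dia 0.022
[ 32.8 365.2] [0.06  0.638 0.01 ] liner dia 0.123
open [ 0.658 -0.239  0.05 ]
med [0.648 0.035 0.052]
big [ 0.446 -0.218  0.068]
pink [ 0.564 -0.143  0.068]
```

View pics/crop.png

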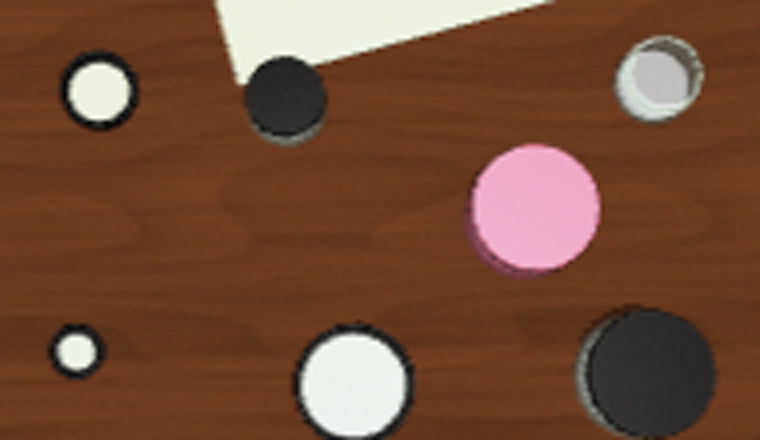

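The crop shows the clear open jar with its rim centred at about (336,149) full-res, which is world (0.658,-0.241). The 42 mm liner with a ~59 mm outside diameter at (194.6,152.5), world (0.664,0.175), is the medium lid. The other two are clearly smaller and larger. I'll go above the jar at the present height first.

>>> carry_out([
  [[3.5,-1.7,0],[0,0,0]],
  [[7,-3.5,0],[0,0,0]],
  [[10.5,-5.2,0],[0,0,0]],
  [[14,-7,0],[0,0,0]],
  [[17.5,-8.7,0],[0,0,0]],
  [[21,-10.5,0],[0,0,0]],
  [[24.5,-12.2,0],[0,0,0]],
  [[28,-14,0],[0,0,0]],
  [[31.5,-15.7,0],[0,0,0]],
  [[35,-17.5,0],[0,0,0]],
  [[38.5,-19.2,0],[0,0,0]],
  [[42,-21,0],[0,0,0]],
  [[45.5,-22.7,0],[0,0,0]],
  [[49,-24.5,0],[0,0,0]],
  [[52.5,-26.2,0],[0,0,0]],
  [[56,-28,0],[0,0,0]],
  [[58.7,-29.2,0],[0,0,0]],
  [[58.7,-29.2,0],[0,0,0]],
  [[58.7,-29.2,0],[0,0,0]],
  [[58.7,-29.2,0],[0,0,0]],
], jaw=200)

```text
t: 2.65
position: [0.6574, -0.2422, 0.4048]
ee_rot: [0.994, 0.112, -0.0, 0.0]
wrist_force: [0.9, -0.1, 0.4]
grip_width: 0.219
finger_force: 0.0
```

Run:
```python
from station import state,camera
from h import *
from scipy.spatial.transform import Rotation as Ro
s=state();c=camera("wrist");print(s["t"],s["position"],s["ee_rot"],s["grip_width"])
X=np.eye(4);X[:3,:3]=Ro.from_quat(s["ee_rot"]).as_matrix();X[:3,3]=s["position"]
W=np.linalg.inv(X@np.array(c["hand_eye"]));R=W[:3,:3];f=192/np.tan(np.radians(c["fov_y"]/2))
im=c["color"].copy()
t=2*np.pi*np.arange(40)/40
for x,y in((.658,-.241),):
    for r in(.027,.001):
        p=np.c_[x+r*np.cos(t),y+r*np.sin(t),0*t+.05]@R.T+W[:3,3];q=p[:,:2]/p[:,2:]*f+[c["cx"],c["cy"]]
        print(q.mean(0));cv2.polylines(im,[q.astype(int)],True,(0,0,255))
cv2.imwrite("pics/w1.png",cv2.resize(im,None,fx=1.5,fy=1.5))
```

```text
2.65 [ 0.65736081 -0.24224775  0.40475738] [ 9.93662223e-01  1.12407032e-01 -1.46249338e-04  1.57061266e-04] 0.2191535742119501
[260.73342682 178.72393662]
[260.73433288 178.93735183]
```

View pics/w1.png

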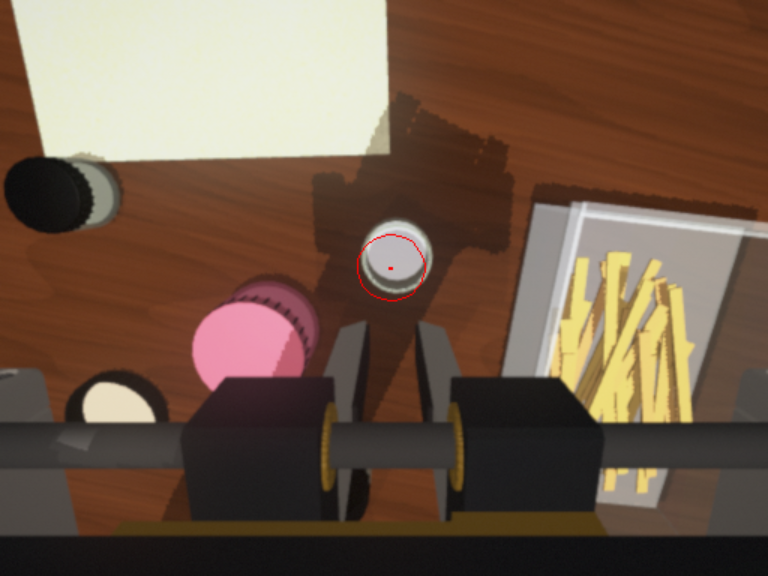

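The wrist view shows the open jar's mouth at about (396,257), with the red prediction at (391,268), so it agrees within ~8 mm. I'll shift +0.5 cm along tool x, lower 12.5 cm and hold.

>>> carry_out([
  [[0.5,0,2],[0,0,0]],
  [[0.5,0,4],[0,0,0]],
  [[0.5,0,6],[0,0,0]],
  [[0.5,0,8],[0,0,0]],
  [[0.5,0,10],[0,0,0]],
  [[0.5,0,11.5],[0,0,0]],
  [[0.5,0,12.5],[0,0,0]],
  [[0.5,0,12.5],[0,0,0]],
  [[0.5,0,12.5],[0,0,0]],
  [[0.5,0,12.5],[0,0,0]],
  [[0.5,0,12.5],[0,0,0]],
  [[0.5,0,12.5],[0,0,0]],
  [[0.5,0,12.5],[0,0,0]],
  [[0.5,0,12.5],[0,0,0]],
  [[0.5,0,12.5],[0,0,0]],
  [[0.5,0,12.5],[0,0,0]],
  [[0.5,0,12.5],[0,0,0]],
  [[0.5,0,12.5],[0,0,0]],
  [[0.5,0,12.5],[0,0,0]],
  [[0.5,0,12.5],[0,0,0]],
])

```text
t: 5.2
position: [0.663, -0.2401, 0.2797]
ee_rot: [0.994, 0.113, 0.0, -0.0]
wrist_force: [-0.4, -0.3, 0.5]
grip_width: 0.215
finger_force: 0.0
```

>>> carry_out([
  [[0,0,0],[0,0,0]],
  [[0,0,0],[0,0,0]],
  [[0,0,0],[0,0,0]],
  [[0,0,0],[0,0,0]],
  [[0,0,0],[0,0,0]],
  [[0,0,0],[0,0,0]],
])

```text
t: 5.95
position: [0.6629, -0.2401, 0.2797]
ee_rot: [0.994, 0.113, -0.0, -0.0]
wrist_force: [0.2, -0.4, 0.3]
grip_width: 0.217
finger_force: 0.0
```

Run:
```python
from station import state,camera
import cv2
s=state();print(s["t"],s["position"],s["ee_rot"])
a=camera("scene")["color"][130:260,120:300];b=camera("wrist")["color"]
cv2.imwrite("pics/chk.png",cv2.hconcat([cv2.resize(a,(400,289)),cv2.resize(b,(385,289))]))
```

```text
5.95 [ 0.66294724 -0.24008172  0.27968373] [ 9.93578239e-01  1.13147165e-01 -9.51913108e-06 -3.39621333e-05]
```

View pics/chk.png

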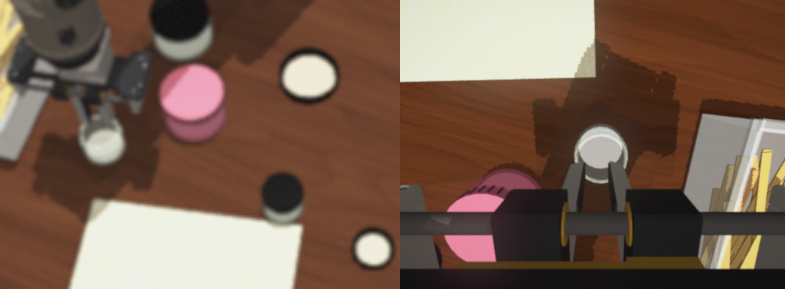

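The scene view shows the fingertips over the clear jar, and the wrist view has them in line with it sideways. I'll check fore-aft by casting both wrist sightings of the rim to z=0.05.

Run:
```python
from station import state,camera
from h import *
from scipy.spatial.transform import Rotation as Ro
s=state();c=camera("wrist");H=np.array(c["hand_eye"])
def cast(q,p,u,v,z):
    X=np.eye(4);X[:3,:3]=Ro.from_quat(q).as_matrix();X[:3,3]=p
    W=np.linalg.inv(X@H);d=dict(c,rvec=cv2.Rodrigues(W[:3,:3])[0],tvec=W[:3,3]);return ray(d,u,v,z).round(4)
for z in(.05,.03,.0):
  print(z,cast([.99366,.1124,0,0],[.65736,-.24225,.40476],264,171.3,z),cast(s["ee_rot"],s["position"],267,203,z))
im=c["color"]
cv2.imwrite("pics/w2.png",cv2.resize(im[130:260,180:350],None,fx=4,fy=4,interpolation=cv2.INTER_CUBIC))
```

```text
0.05 [ 0.6681 -0.2426  0.05  ] [ 0.6724 -0.2418  0.05  ]
0.03 [ 0.6645 -0.2437  0.03  ] [ 0.6666 -0.2436  0.03  ]
0.0 [ 0.6591 -0.2452  0.    ] [ 0.6578 -0.2463  0.    ]
```

View pics/w2.png

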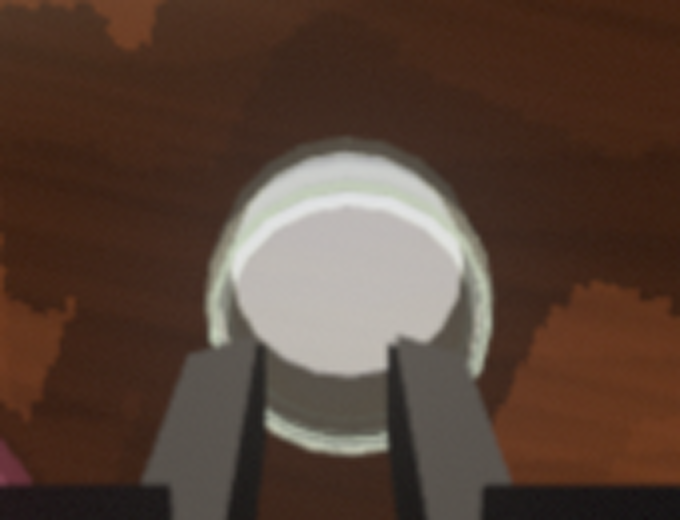

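The rim ellipse is centred at about (350,310) in the crop, which puts it about 5 mm ahead of the grasp point and inside the 22 mm tolerance. The hold lasted over 2 s. Next I'll raise 12 cm, then cross to above the medium lid.

>>> carry_out([
  [[0,0,-2.5],[0,0,0]],
  [[0,0,-5],[0,0,0]],
  [[0,0,-7.5],[0,0,0]],
  [[0,0,-10],[0,0,0]],
  [[0,0,-12],[0,0,0]],
  [[0.7,-3.1,-12],[0,0,0]],
  [[1.4,-6.2,-12],[0,0,0]],
  [[2.2,-9.3,-12],[0,0,0]],
  [[2.9,-12.4,-12],[0,0,0]],
  [[3.6,-15.5,-12],[0,0,0]],
  [[4.3,-18.6,-12],[0,0,0]],
  [[5.1,-21.7,-12],[0,0,0]],
  [[5.8,-24.8,-12],[0,0,0]],
  [[6.5,-27.9,-12],[0,0,0]],
  [[7.2,-31,-12],[0,0,0]],
  [[8,-34.1,-12],[0,0,0]],
  [[8.7,-37.2,-12],[0,0,0]],
  [[9.4,-40.4,-12],[0,0,0]],
  [[9.4,-40.4,-12],[0,0,0]],
  [[9.4,-40.4,-12],[0,0,0]],
])

```text
t: 8.6
position: [0.6638, 0.1741, 0.3996]
ee_rot: [0.994, 0.113, -0.0, 0.0]
wrist_force: [-0.0, -0.2, -0.6]
grip_width: 0.22
finger_force: 0.0
```

Run:
```python
from station import state,camera
from h import *
from scipy.spatial.transform import Rotation as Ro
s=state();c=camera("wrist");H=np.array(c["hand_eye"]);print(s["t"],s["position"],s["ee_rot"])
X=np.eye(4);X[:3,:3]=Ro.from_quat(s["ee_rot"]).as_matrix();X[:3,3]=s["position"]
W=np.linalg.inv(X@H);d=dict(c,rvec=cv2.Rodrigues(W[:3,:3])[0],tvec=W[:3,3])
im=c["color"];cv2.imwrite("pics/w3.png",im)
n,_,st,ce=cv2.connectedComponentsWithStats((im.min(2)>130).astype(np.uint8))
for i in range(1,n):
    if st[i,4]>150:print(ce[i].round(),st[i],ray(d,*ce[i],.005).round(4))
```

```text
8.6 [0.66381283 0.17414752 0.39962418] [ 9.93596196e-01  1.12989038e-01 -1.22731450e-04  2.48739898e-04]
[427.  96.] [  338     7   174   177 29341] [ 0.8071 -0.0059  0.005 ]
[ 65. 237.] [   0  194  109   87 4826] [0.5122 0.4259 0.005 ]
[ 26. 242.] [   0  223   48   48 1215] [0.4918 0.4799 0.005 ]
[ 84. 324.] [ 44 313  80  20 719] [0.372  0.3888 0.005 ]
[466. 324.] [454 313  25  27 463] [ 0.5039 -0.1885  0.005 ]
```

View pics/w3.png

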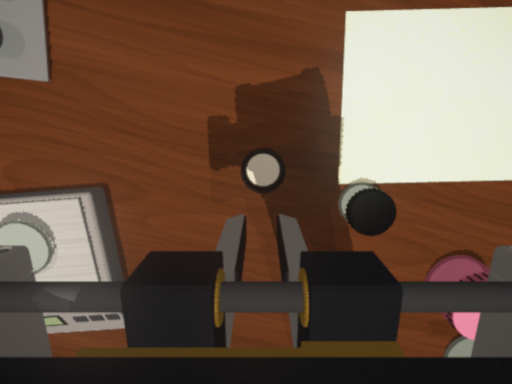

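The medium lid is at (263,171) in the wrist picture, within 4 mm of below the grasp point. The scale is well clear. I'll go down 15.5 cm and hold.

>>> carry_out([
  [[0,0.2,2.5],[0,0,0]],
  [[0,0.2,5],[0,0,0]],
  [[0,0.2,7.5],[0,0,0]],
  [[0,0.2,10],[0,0,0]],
  [[0,0.2,12.5],[0,0,0]],
  [[0,0.2,14.5],[0,0,0]],
  [[0,0.2,15.5],[0,0,0]],
  [[0,0.2,15.5],[0,0,0]],
  [[0,0.2,15.5],[0,0,0]],
  [[0,0.2,15.5],[0,0,0]],
  [[0,0.2,15.5],[0,0,0]],
  [[0,0.2,15.5],[0,0,0]],
  [[0,0.2,15.5],[0,0,0]],
  [[0,0.2,15.5],[0,0,0]],
  [[0,0.2,15.5],[0,0,0]],
  [[0,0.2,15.5],[0,0,0]],
  [[0,0.2,15.5],[0,0,0]],
  [[0,0.2,15.5],[0,0,0]],
  [[0,0.2,15.5],[0,0,0]],
  [[0,0.2,15.5],[0,0,0]],
])

```text
t: 11.15
position: [0.6642, 0.1728, 0.2447]
ee_rot: [0.994, 0.113, -0.0, -0.0]
wrist_force: [-0.8, -0.7, -0.6]
grip_width: 0.215
finger_force: 0.0
```

>>> carry_out([
  [[0,0,0],[0,0,0]],
  [[0,0,0],[0,0,0]],
  [[0,0,0],[0,0,0]],
  [[0,0,0],[0,0,0]],
  [[0,0,0],[0,0,0]],
  [[0,0,0],[0,0,0]],
])

```text
t: 11.9
position: [0.6642, 0.1728, 0.2447]
ee_rot: [0.994, 0.113, 0.0, -0.0]
wrist_force: [0.6, 0.7, 0.2]
grip_width: 0.212
finger_force: 0.0
```

>>> carry_out([
  [[0,0,-2.5],[0,0,0]],
  [[0,0,-5],[0,0,0]],
  [[0,0,-7.5],[0,0,0]],
  [[0,0,-10],[0,0,0]],
  [[0,0,-12.5],[0,0,0]],
  [[0,0,-15],[0,0,0]],
  [[0,0,-17.5],[0,0,0]],
  [[0,0,-19],[0,0,0]],
  [[0,0,-19],[0,0,0]],
  [[0,0,-19],[0,0,0]],
  [[0,0,-19],[0,0,0]],
])

```text
t: 13.28
position: [0.664, 0.1727, 0.4336]
ee_rot: [0.994, 0.113, -0.001, 0.0]
wrist_force: [0.0, -0.4, 0.0]
grip_width: 0.214
finger_force: 0.0
```

```bash
python3 -c "
from station import hand_in;print(hand_in())"
```

```text
the job is handed in; nothing more can be done
None
```

I pointed at the open jar and then at the 58 mm lid, holding over 2 s at each. I raised the hand about 23 cm above the lid, felt no contact on the way, and handed the job in at about 13 s; no verdict was shown.

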